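Shut the compass in its bay, open the stopwatch's bay

TASK

Both sliding sashes of the two-bay draught cabinet were left part way up. Lower the sash of the bay that holds the black pocket compass until it is fully shut, and raise the sash of the other bay, the one with the white stopwatch, all the way up so that the watch can be reached. Each sash has a red handle; do not shift the compass.

Things in the scene. Friction and masses are not known exactly. Their poses are not given: they have to be found in the camera images.
- cabinet: Low cabinet fixed to the table, 140 deep x 346 wide x 172 mm high, clear roof and walls, two bays side by side behind clear sashes. Origin: centre of its underside, on the table; x points from front (sashes, robot's side) to back, y to the left bay (bay centres at y = +85, -85 mm), z up. Guide posts 20 mm wide stand 65 mm in front of the origin at y = -170, 0, 170 mm, 273 mm high.
- left_sash_grip (a point): Centre of the left (+y) sash's red grip: a block 18 mm wide (y) x 42 long (x) x 36 tall on a thin neck, 54 mm in front of the sash and 20 mm below its top edge; 150 mm above the table when shut, 240 mm when fully up. Moves with the sash; axes as the cabinet's. Pinch it from above across its 18 mm (fingers closing along cabinet y); nothing is beside or under it.
- right_sash_grip (a point): The same point on the right sash (right bay, -y of the cabinet), 170 mm from the left one across the cabinet.
- left_sash (a joint): Height of the left sash above shut, in m: 0 = shut down on its sill, 0.09 = fully up at its stop. Slides vertically, stays where it is left (friction about 6 N; the sash weighs about 0.25 kg, so raising takes about 9 to 11 N and lowering about 3 to 5 N).
- right_sash (a joint): The same for the right sash.
- compass_mid (a point): Centre (half-way up) of the black round pocket compass, 48 mm across x 12 mm high, lying on the cabinet's floor (green mat, 12 mm above the table) in one of the two bays: left if its y in the cabinet's frame is positive, otherwise right.
- watch_mid (a point): Centre (half-way up) of the white round stopwatch, 76 x 53 x 14 mm, lying on the floor of the other bay.

How it is judged:
By the outcome, as a careful person would: the job done as asked, in the order asked, and still so for the second after the job is handed in, with the robot touching nothing.
It also fails if it takes over 42 s, if anything falls off the work surface, if the arm or the gripper's body presses on something with over 40 N, if the wrist force passes 120 N, or if a joint passes its speed limit or range.

ROBOT

A 6-joint arm with a two-finger parallel gripper is mounted at the origin on a cart in front of the work surface, level with it; the furniture and walls round the work are solid. World frame = base frame: x ahead of the robot, y to its left, z up, the work surface at z = 0. Lengths are in mm, angles in rad, forces in N, time in s.
With the tool pointing down it reaches from about 400 to 925 mm from the base axis. Payload 12.5 kg.
Tool frame: the origin (TCP) lies at the very end of the fingers, on their centre line; the grasp point (between the pads) lies 19 mm behind it; x points along the fingers, y is the direction in which the jaws open and shut, and the axes are right-handed (so a half turn about x gives the same grasp; the last joint's range is limited). The gripper opens to 95 mm and grips with 3 to 60 N. Pads are 20 mm wide; open, the fingers measure 119 mm over their backs; the gripper's body (75 mm by 180 mm) begins 59 mm behind the grasp point.
Start: joints at [1.156, 0.491, 1.559, -0, 1.092, -0.106], TCP at [189.93, 595.46, 214.661] pointing down, gripper open.
Joint ranges: [-3.1, 3.1], [-0.84, 2.19], [0.05, 2.79], [-1.13, 4.28], [0.06, 2.93], [-2.69, 2.69]. Speed limits (rad/s): [2.22, 2.22, 2.79, 3.14, 3.14, 3.14].

INTERFACE

Orientations are given as [roll, pitch, yaw] about the fixed x, y, z axes, in that order (R = Rz(yaw) Ry(pitch) Rx(roll)).
In Python, from cell import * gives the robot as it stands.
- The arm moves only by the tool step_arm, never from a script. Its argument "steps" is a list of rows, each a list of 4 numbers: the shift along the tool's x, y, z in units of 50 mm (1.0 is 50 mm), then the turn about the tool's x in units of 8 degrees (1.0 is 8 degrees). A call has 1 to 20 rows; each row shifts and turns the commanded pose from where the row before left it, along the tool's axes as they then stand; what a row does not reach is not made up. A row lasts 1/8 s, in which the tool goes at most 62.5 mm and 10.7 degrees, less where a joint would pass 70% of its speed; a pose out of reach is approached as far as the arm can. A call is refused whole if a number of a shift passes 1 or a number of a turn 1, either way. A call with a gripper value outside its range is refused whole. "jaw" is the closure, from 0 (fully open) to 1 (shut), set as the call begins (left out, the last holds). The fingers move at their own pace and stop on an object; the grip force is fixed at half the most. Time passes only in rows, so rows that do not move let the fingers close. It gives the time, the measured TCP pose, the force and the opening at its end, in the units of the state.
- state(): the state, without advancing time (a new reading comes with each control period).
- read_camera(name): name is "scene" or "top"; returns the picture (420x560x3 uint8, red, green, blue); there is no depth.
- camera_info(name): a dict with "mtx" (3x3 intrinsics, pixels), "eye" and "attitude" of the camera in the world. Camera axes: x right, y down, z forward; pixel columns grow to the right and rows downward; lengths in mm; the calibration is good to about 2 mm. A picture is of the moment at which its call begins. camera_info takes no time and is no camera call.
- job_done(): hands the job in, once; it reports no verdict.
The state is a dict: "t": time; "joints": joint angles; "qvel": joint speeds; "tau": joint torques, N m; "eef_pos": TCP position; "tcp_rot": TCP orientation; "ft_force": force on the tool from outside, world axes, zero at the start; "moment": the same for the moment, N m; "opening": opening from 0.0 (shut) to 1.0 (fully open).
Only numpy, scipy, OpenCV 4.12 (cv2) and the standard library are available. Lean on these libraries where they do the work, as an engineer would, in place of code of your own. Each camera call takes 0.05 s, during which the arm holds its last target.

## Working session

There is one attempt and no reset: what is moved stays moved. The work goes in short steps, Python scripts to look and compute and a tool call to move; the robot and the scene stay as the last step left them, time stands still between calls to the robot, and variables do not carry over. Pictures are saved under pics/ and viewed, and the job is handed in when it is done.

Besides the shell and the picture viewer there is one more tool, called as a command line: name --pt "numbers of a row" for each row, then --argument value for the rest. step_arm: Moves the arm, as the interface text tells. Its arguments: {"type":"object","properties":{"steps":{"type":"array","items":{"type":"array","items":{"type":"number"}}},"jaw":{"type":"number"}},"required":["steps"]}

```bash
mkdir -p pics; python3 - <<'E'
from cell import *
import cv2
for n in("scene","top"):
    im=read_camera(n); cv2.imwrite(f"pics/{n}0.png",im[:,:,::-1]); print(n,camera_info(n))
print(state())
E
```

```text
scene {'mtx': array([[536.85811216,   0.        , 281.48061939],
       [  0.        , 536.85811216, 208.72773461],
       [  0.        ,   0.        ,   1.        ]]), 'eye': array([-134.46192561,  348.49002503,  514.58614552]), 'attitude': array([-2.04943729, -0.01173667, -1.97472881])}
top {'mtx': array([[529.74783758,   0.        , 290.013681  ],
       [  0.        , 529.74783758, 208.54063078],
       [  0.        ,   0.        ,   1.        ]]), 'eye': array([-35.47233488, 110.75932205, 864.71362051]), 'attitude': array([-2.45981653,  0.0048395 , -1.68939972])}
{'t': 0.1, 'joints': array([ 1.15642716e+00,  4.91495543e-01,  1.55933633e+00, -2.76974349e-05,
        1.09171112e+00, -1.05607035e-01]), 'qvel': array([-0.00102914, -0.00175309,  0.00022928, -0.00056745, -0.00061206,
        0.00049771]), 'tau': array([ 2.99657469e-03, -6.13624120e+01, -2.58609670e+01,  6.93891034e-02,
        4.70163196e-02, -1.01757254e-05]), 'eef_pos': array([189.83566777, 595.27025189, 214.1404768 ]), 'tcp_rot': array([-1.65055833,  1.56984567, -1.95930769]), 'ft_force': array([ 0.07870251, -0.73515304, -0.23964038]), 'moment': array([-0.00242066,  0.02569655,  0.01947848]), 'opening': 1.0015727983646192}
```

View pics/scene0.png

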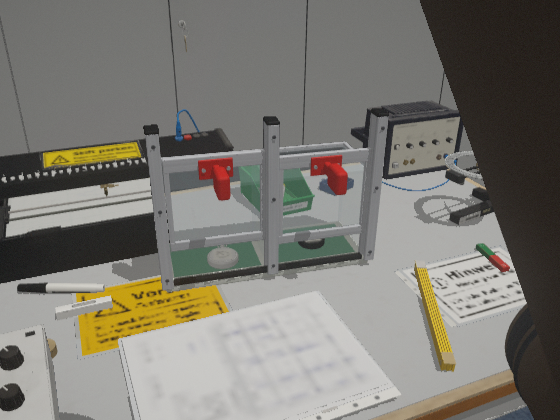

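View pics/top0.png

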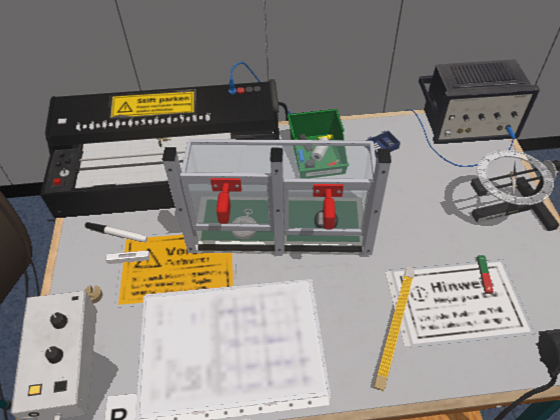

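The white stopwatch appears to be in the left bay (scene about (222,258), top (243,222)) and the black compass in the right bay (scene (312,240), top (326,217)). I'll check this in enlarged crops.

```bash
python3 - <<'E'
import cv2
a=cv2.imread("pics/scene0.png")[105:295,140:390]; b=cv2.imread("pics/top0.png")[130:265,155:400]
cv2.imwrite("pics/s0c.png",cv2.resize(a,None,fx=3.1,fy=3.1,interpolation=cv2.INTER_CUBIC))
cv2.imwrite("pics/t0c.png",cv2.resize(b,None,fx=3.2,fy=3.2,interpolation=cv2.INTER_CUBIC))
E
```

```text
(no output)
```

View pics/s0c.png

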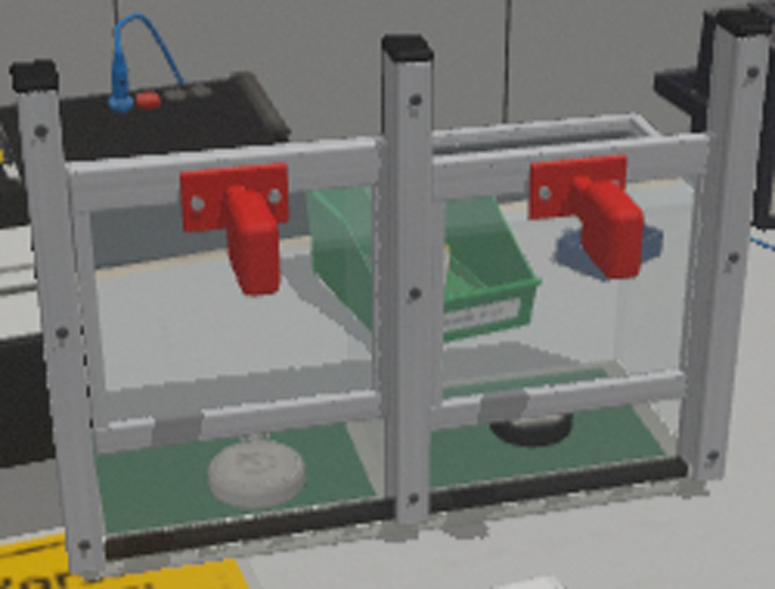

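View pics/t0c.png

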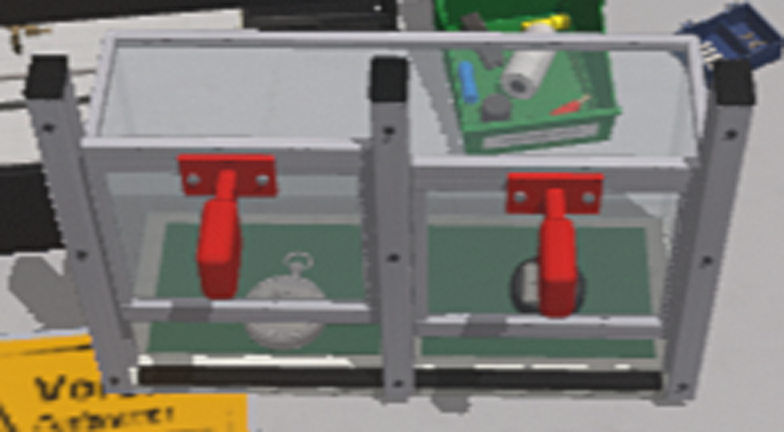

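Confirmed: the watch is in the left bay and the compass in the right. Next I'll enlarge the grips to pick points for triangulation.

```bash
python3 - <<'E'
import cv2,numpy as np
def c(f,x,y,w,h,k=8):
    a=cv2.imread(f)[y:y+h,x:x+w]; return cv2.resize(a,None,fx=k,fy=k,interpolation=cv2.INTER_CUBIC)
S="pics/scene0.png";T="pics/top0.png"
o=np.vstack([np.hstack([c(S,195,155,45,36),c(S,308,150,45,36)]),np.hstack([c(T,205,175,45,36+2),c(T,308,180,45,36+2)])])
cv2.imwrite("pics/grips.png",o);print(o.shape)
o=np.vstack([np.hstack([c(S,140,120,30,24),c(S,256,112,30,24),c(S,364,105,30,24)]),np.hstack([c(T,155,142,30,24),c(T,262,142,30,24),c(T,368,142,30,24)])])
cv2.imwrite("pics/caps.png",o)
E
```

```text
(592, 720, 3)
```

View pics/grips.png

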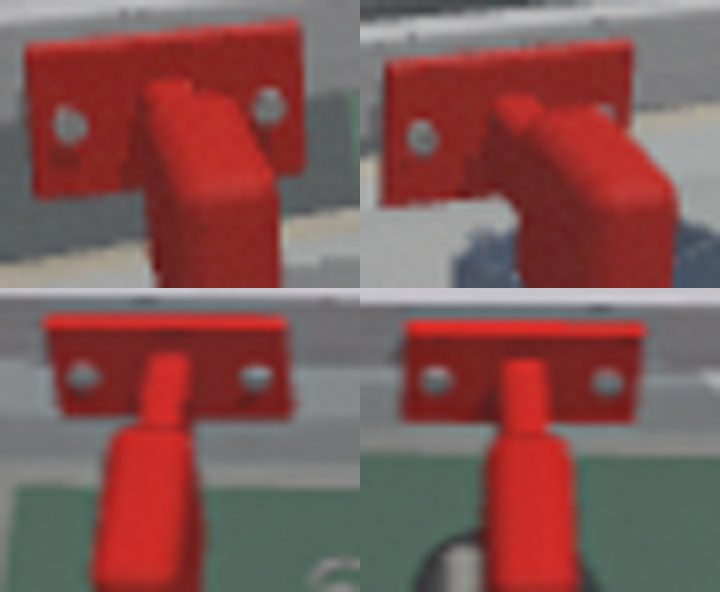

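View pics/caps.png

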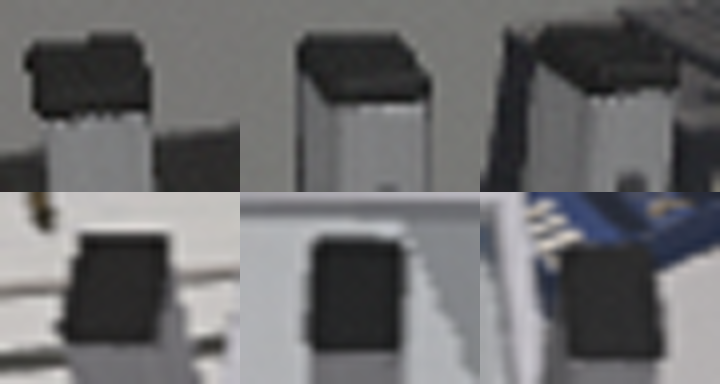

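```bash
python3 - <<'E'
import cv2,numpy as np
def c(f,x,y,w,h,k=8):
    a=cv2.imread(f)[y:y+h,x:x+w]; return cv2.resize(a,None,fx=k,fy=k,interpolation=cv2.INTER_CUBIC)
S="pics/scene0.png";T="pics/top0.png"
o=np.vstack([np.hstack([c(S,195,168,45,36),c(S,308,163,45,36)]),np.hstack([c(T,205,195,45,36+2),c(T,308,200,45,36+2)])])
cv2.imwrite("pics/grips2.png",o)
E
```

```text
(no output)
```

View pics/grips2.png

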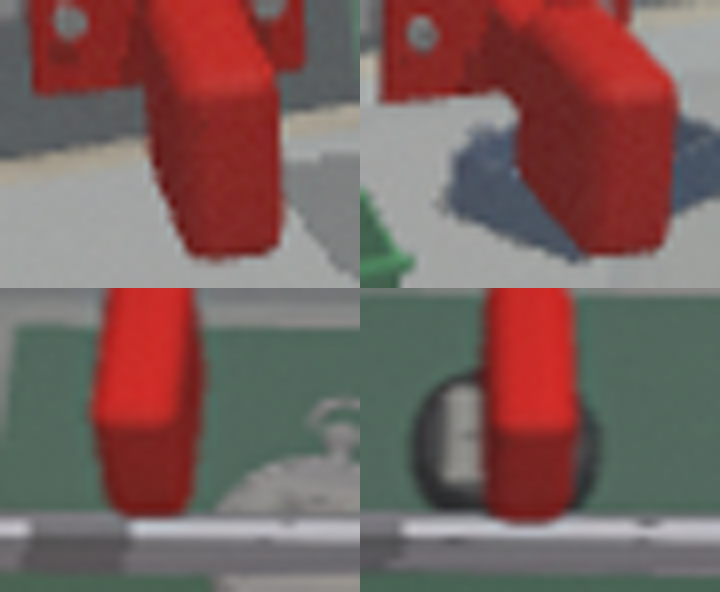

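```bash
cat > h.py <<'E'
from cell import *
import numpy as np
from scipy.spatial.transform import Rotation as R
from scipy.optimize import least_squares
def cam(n):
    c=camera_info(n); return c['mtx'],c['eye'],R.from_euler('xyz',c['attitude']).as_matrix()
C={n:cam(n) for n in("scene","top")}
def proj(n,p):
    K,e,A=C[n]; q=K@(A.T@(np.asarray(p,float)-e)); return q[:2]/q[2]
def tri(ps,pt):
    s=least_squares(lambda p:np.r_[proj("scene",p)-ps,proj("top",p)-pt],[550,50,150.]); return s.x,np.round(s.fun,2)
def px(x,y,lx,ly,k=8): return np.array([x+(lx+.5)/k-.5,y+(ly+.5)/k-.5])
E
python3 - <<'E'
from h import *
print(R.from_euler('xyz',camera_info('top')['attitude']).as_matrix())
P={'Lt':(px(195,168,233,97),px(205,195,137,132)),'Lb':(px(195,168,235,255),px(205,195,142,226)),
'Rt':(px(308,163,278,97),px(308,200,172,140)),'Rb':(px(308,163,265,253),px(308,200,170,230)),
'capL':(px(140,120,90,60),px(155,142,118,96)),'capM':(px(256,112,125,55),px(262,142,118,98)),'capR':(px(364,105,125,55),px(368,142,130,104))}
for k,v in P.items():
    x,f=tri(*v);print(k,x.round(1),f)
    P[k]=x
for a,b in(('Lt','Rt'),('Lb','Rb'),('capL','capR')):
    d=P[a]-P[b];print(np.linalg.norm(d[:2]),np.degrees(np.arctan2(-d[0],d[1])))
s=state();print(R.from_euler('xyz',s['tcp_rot']).as_matrix().round(3))
E
```

```text
[[-0.11832414 -0.77063911  0.62619067]
 [-0.99296323  0.0949027  -0.07083433]
 [-0.00483948 -0.63016572 -0.77644558]]
Lt [494.3 159.2 218.5] [ 0.34  0.16 -0.38 -0.23]
Lb [492.6 160.8 190.3] [ 0.11  0.05 -0.13 -0.08]
Rt [469.5  -7.6 208.8] [ 0.35  0.16 -0.35 -0.26]
Rb [471.6  -8.8 176.8] [ 0.59  0.27 -0.58 -0.44]
capL [575.4 233.5 274.6] [ 0.99  0.46 -1.13 -0.59]
capM [554.5  66.  273.8] [ 0.64  0.3  -0.65 -0.42]
capR [ 533.5 -102.   271.9] [ 0.33  0.15 -0.3  -0.23]
168.59867375007067 -8.475611220972855
170.91147854889235 -7.051635435577107
338.12134680833134 -7.12016358709513
[[-0.     0.304  0.953]
 [-0.001  0.953 -0.304]
 [-1.    -0.001 -0.   ]]
```

Cabinet yaw comes out at about -7.2°. The grips are about 170 mm apart, as they must be, and the posts measure about 273 mm high, so both checks agree. The left grip centre is about (514,157,204) and the right about (491,-11,193). I'll grasp about 9 mm towards the front of each grip to keep the gripper body clear of the posts. The right sash goes first: rise, turn, and travel over.

step_arm --pt "-0.7 0 0 0" --pt "-0.7 0 0 -0.66" --pt "-0.7 0 0 -0.66" --pt "0 -0.6 0.734 0" --pt "0 -0.6 0.734 0" --pt "0 -0.6 0.734 0" --pt "0 -0.6 0.734 0" --pt "0 -0.6 0.734 0" --pt "0 -0.6 0.734 0" --pt "0 -0.6 0.734 0" --pt "0 -0.6 0.734 0" --pt "0 -0.6 0.734 0" --pt "0 -0.6 0.734 0" --pt "0 -0.7 0 0" --pt "0 -0.7 0 0" --pt "0 -0.7 0 0" --pt "0 -0.7 0 0" --pt "0 -0.7 0 0" --pt "0 -0.7 0 0" --pt "0 -0.7 0 0" --jaw 0

```text
t: 2.6
eef_pos: [486.0, 8.0, 319.5]
tcp_rot: [2.885, 1.57, 2.76]
ft_force: [0.2, -0.9, -0.2]
opening: 1.001
```

step_arm --pt "0 -0.36 0 0" --pt "0 0 0 0" --pt "0.7 0 0 0" --pt "0.5 0 0 0" --pt "0 0 0 0" --pt "0 0 0 0"

```text
t: 3.35
eef_pos: [484.7, -8.2, 260.5]
tcp_rot: [0.127, 1.57, 0.003]
ft_force: [-0.5, 0.7, -0.4]
opening: 1.0
```

```bash
python3 - <<'E'
from h import *
import cv2
for n in("scene","top"):
    im=read_camera(n); cv2.imwrite(f"pics/{n}1.png",im[:,:,::-1])
s=state();print(s['eef_pos'],R.from_euler('xyz',s['tcp_rot']).as_matrix().round(3),s['t'])
E
```

```text
[484.66455382  -8.47384599 260.66844842] [[ 0.002  0.124  0.992]
 [-0.     0.992 -0.124]
 [-1.     0.     0.002]] 3.45
```

View pics/scene1.png

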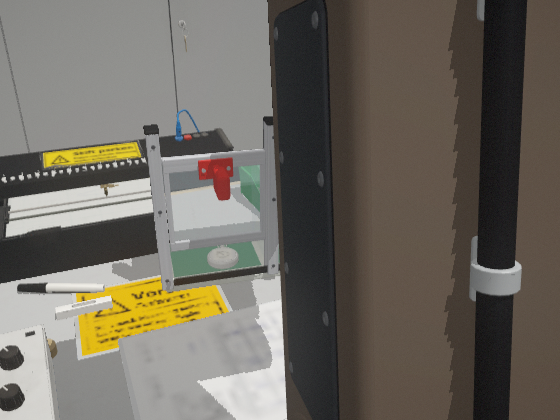

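View pics/top1.png

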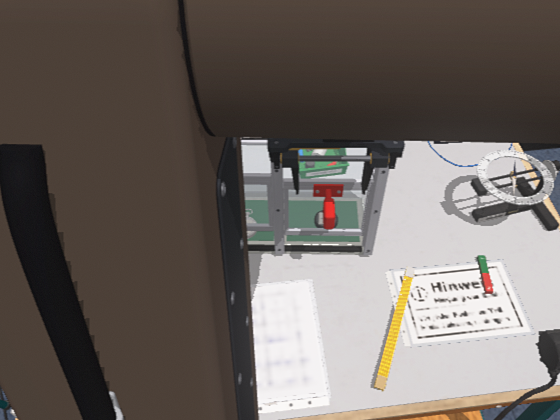

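```bash
python3 - <<'E'
from h import *
import cv2
s=state();A=R.from_euler('xyz',s['tcp_rot']).as_matrix();p=s['eef_pos']
for d in(-47.5,0,47.5): print(proj("top",p+A[:,1]*d))
print(proj('top',[491.3,-10.8,193]))
a=cv2.imread("pics/top1.png")[130:260,240:400];cv2.imwrite("pics/t1c.png",cv2.resize(a,None,fx=4.5,fy=4.5,interpolation=cv2.INTER_CUBIC))
E
```

```text
[360.79768755 187.79132629]
[329.43855672 187.76066922]
[298.10589508 187.73003803]
[327.97281922 212.11525293]
```

View pics/t1c.png

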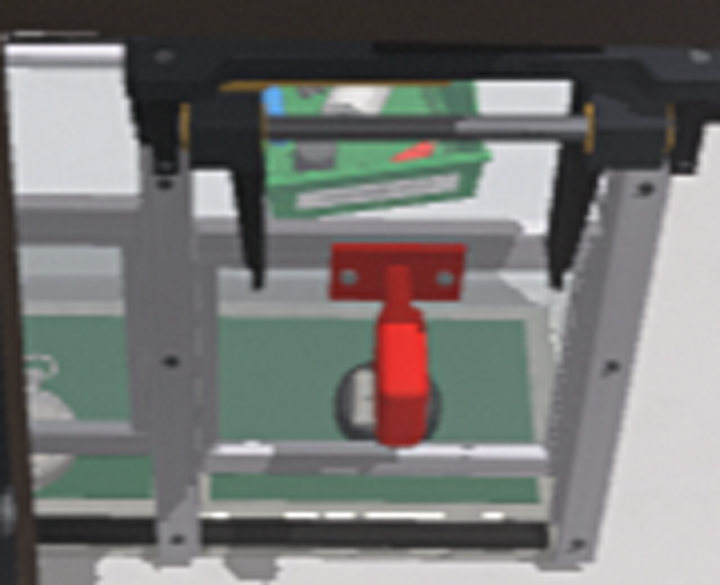

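step_arm --pt "0 -0.02 -0.05 0" --pt "0.4 0 0 0" --pt "0.4 0 0 0" --pt "0.4 0 0 0" --pt "0.3 0 0 0" --pt "0.2 0 0 0" --pt "0 0 0 0" --pt "0 0 0 0"

```text
t: 4.45
eef_pos: [481.8, -9.5, 175.2]
tcp_rot: [0.074, 1.57, -0.05]
ft_force: [-1.0, 0.1, 0.7]
opening: 0.999
```

step_arm --pt "0 0 0 0" --pt "0 0 0 0" --pt "0 0 0 0" --pt "0 0 0 0" --pt "0 0 0 0" --pt "0 0 0 0" --jaw 1

```text
t: 5.2
eef_pos: [481.6, -9.4, 174.6]
tcp_rot: [1.632, 1.571, 1.507]
ft_force: [0.2, 0.1, -0.1]
opening: 0.427
```

step_arm --pt "0 0 0 0" --pt "0 0 0 0" --pt "0 0 0 0" --pt "0 0 0 0" --pt "0 0 0 0" --pt "0 0 0 0"

```text
t: 5.95
eef_pos: [481.6, -9.6, 174.6]
tcp_rot: [-1.435, 1.571, -1.56]
ft_force: [-0.6, -4.9, 0.4]
opening: 0.188
```

The opening reads 18 mm, which matches the grip width. Lowering now.

step_arm --pt "0.12 0 0 0" --pt "0.12 0 0 0" --pt "0.12 0 0 0" --pt "0.12 0 0 0" --pt "0.12 0 0 0" --pt "0.12 0 0 0"

```text
t: 6.7
eef_pos: [481.5, -9.6, 138.7]
tcp_rot: [-0.794, 1.571, -0.918]
ft_force: [-2.2, -5.7, 3.9]
opening: 0.186
```

step_arm --pt "0.06 0 0 0" --pt "0.04 0 0 0" --pt "0.04 0 0 0" --pt "0 0 0 0"

```text
t: 7.2
eef_pos: [481.6, -9.6, 132.1]
tcp_rot: [-0.399, 1.57, -0.523]
ft_force: [-3.2, -5.0, 7.1]
opening: 0.188
```

step_arm --pt "0.03 0 0 0" --pt "0.03 0 0 0" --pt "0 0 0 0"

```text
t: 7.58
eef_pos: [482.3, -9.7, 131.1]
tcp_rot: [-0.078, 1.567, -0.202]
ft_force: [-10.7, -5.0, 35.4]
opening: 0.187
```

It has hit the sill: the force jumped to 35 N at TCP z 131, and 131 was expected. I'll ease off and release.

step_arm --pt "-0.04 0 0 0" --pt "0 0 0 0"

```text
t: 7.82
eef_pos: [482.2, -9.7, 131.3]
tcp_rot: [-0.077, 1.569, -0.202]
ft_force: [-1.3, -4.8, 7.9]
opening: 0.192
```

step_arm --pt "0 0 0 0" --pt "0 0 0 0" --pt "0 0 0 0" --pt "0 0 0 0" --pt "0 0 0 0" --pt "0 0 0 0" --pt "0 0 0 0" --pt "0 0 0 0" --jaw 0

```text
t: 8.82
eef_pos: [481.6, -9.4, 130.6]
tcp_rot: [1.218, 1.571, 1.094]
ft_force: [-0.0, -0.4, -0.6]
opening: 0.965
```

step_arm --pt "-0.2 0 0 0" --pt "-0.5 0 0 0" --pt "-0.7 0 0 0" --pt "-0.7 0 0 0" --pt "-0.7 0 0 0" --pt "-0.7 0 0 0" --pt "-0.3 0 0 0" --pt "0 0.5 0 0" --pt "0 0.6 0.02 0" --pt "0 0.7 0.03 0" --pt "0 0.7 0 0" --pt "0 0.6 0 0" --pt "0 0.3 0 0" --pt "0 0 0 0" --pt "0 0 0 0"

```text
t: 10.7
eef_pos: [505.1, 158.2, 320.5]
tcp_rot: [-2.369, 1.57, -2.494]
ft_force: [0.4, 0.5, -0.4]
opening: 1.0
```

```bash
python3 - <<'E'
from h import *
import cv2
for n in("scene","top"):
    im=read_camera(n); cv2.imwrite(f"pics/{n}2.png",im[:,:,::-1])
s=state();print(s['eef_pos'],s['t'])
E
```

```text
[505.15445731 158.06490555 320.67769549] 10.8
```

View pics/scene2.png

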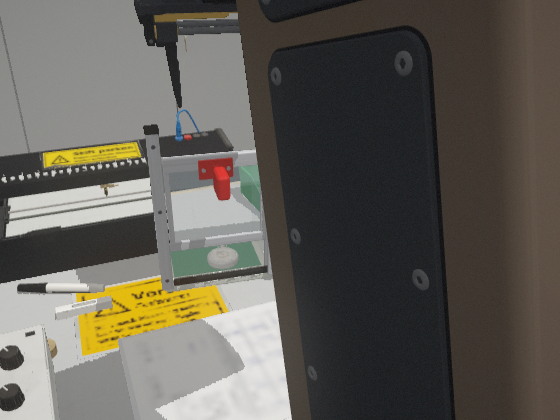

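View pics/top2.png

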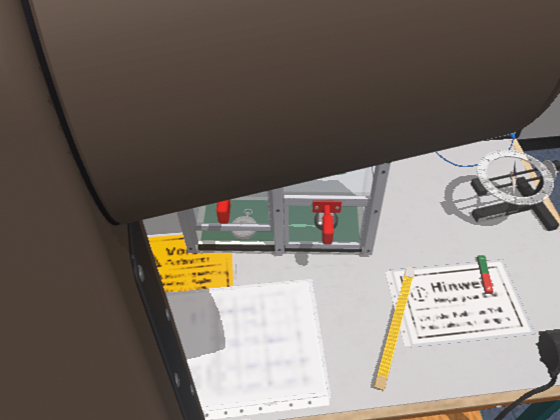

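In the top view the right sash is down, with its bottom rail at the sill (about (325,248)). The left grip at scene (222,185) has not moved. Descending to the left grip.

step_arm --pt "0.5 0 0 0" --pt "0.5 0 0 0" --pt "0.5 0 0 0" --pt "0.4 0 0 0" --pt "0.4 0 0 0" --pt "0.25 0 0 0" --pt "0.15 0 0 0" --pt "0 0 0 0" --pt "0 0 0 0"

```text
t: 11.92
eef_pos: [505.5, 158.9, 186.2]
tcp_rot: [0.365, 1.57, 0.24]
ft_force: [-0.1, -0.0, 0.7]
opening: 0.998
```

step_arm --pt "0 0 0 0" --pt "0 0 0 0" --pt "0 0 0 0" --pt "0 0 0 0" --pt "0 0 0 0" --pt "0 0 0 0" --pt "0 0 0 0" --pt "0 0 0 0" --pt "0 0 0 0" --pt "0 0 0 0" --pt "0 0 0 0" --pt "0 0 0 0" --jaw 1

```text
t: 13.42
eef_pos: [505.1, 158.8, 185.6]
tcp_rot: [-1.851, 1.571, -1.975]
ft_force: [0.1, -4.9, 1.3]
opening: 0.189
```

Gripped at 18 mm. Raising; the stop is expected at TCP z of about 221.

step_arm --pt "-0.1 0 0 0" --pt "-0.1 0 0 0" --pt "-0.1 0 0 0" --pt "-0.1 0 0 0" --pt "-0.1 0 0 0" --pt "-0.06 0 0 0" --pt "0 0 0 0"

```text
t: 14.3
eef_pos: [505.1, 158.8, 213.6]
tcp_rot: [-2.346, 1.57, -2.47]
ft_force: [0.8, -5.2, -3.7]
opening: 0.187
```

step_arm --pt "-0.04 0 0 0" --pt "-0.04 0 0 0" --pt "-0.04 0 0 0" --pt "-0.02 0 0 0" --pt "0 0 0 0"

```text
t: 14.92
eef_pos: [505.1, 158.7, 220.3]
tcp_rot: [-2.431, 1.57, -2.556]
ft_force: [1.8, -5.0, -6.4]
opening: 0.19
```

step_arm --pt "-0.03 0 0 0" --pt "-0.03 0 0 0" --pt "0 0 0 0"

```text
t: 15.3
eef_pos: [505.0, 158.7, 221.3]
tcp_rot: [-2.776, 1.568, -2.9]
ft_force: [8.7, -3.3, -27.0]
opening: 0.187
```

Stop reached: -27 N at z 221.3. Ease off and release.

step_arm --pt "-0.01 0 0 0" --pt "0 0 0 0" --pt "0.04 0 0 0" --pt "0 0 0 0"

```text
t: 15.8
eef_pos: [505.1, 158.7, 221.2]
tcp_rot: [-2.627, 1.57, -2.752]
ft_force: [3.8, -4.2, -14.5]
opening: 0.192
```

step_arm --pt "0 0 0 0" --pt "0 0 0 0" --pt "0 0 0 0" --pt "0 0 0 0" --pt "0 0 0 0" --pt "0 0 0 0" --pt "0 0 0 0" --pt "0 0 0 0" --jaw 0

```text
t: 16.8
eef_pos: [505.2, 158.9, 222.1]
tcp_rot: [2.003, 1.571, 1.879]
ft_force: [-0.4, -0.2, 0.6]
opening: 0.965
```

step_arm --pt "-0.2 0 0 0" --pt "-0.5 0 0 0" --pt "-0.6 0 0 0" --pt "-0.6 0 0 0" --pt "-0.2 0 0 0" --pt "0 0.6 -0.3 0" --pt "0 0.7 -0.5 0" --pt "0 0.7 -0.5 0" --pt "0 0.7 -0.5 0" --pt "0 0.7 -0.5 0" --pt "0 0.7 -0.5 0" --pt "0 0.7 -0.5 0" --pt "0 0.7 -0.5 0" --pt "0 0.7 -0.5 0" --pt "0 0.7 -0.5 0" --pt "0 0.7 -0.5 0" --pt "0 0 0 0"

```text
t: 18.92
eef_pos: [287.7, 570.6, 325.7]
tcp_rot: [-2.192, 1.569, -2.314]
ft_force: [-0.1, -0.3, 0.1]
opening: 1.0
```

```bash
python3 - <<'E'
from h import *
import cv2
for n,(x,y,w,h) in(("scene",(140,105,250,190)),("top",(155,130,245,135))):
    im=read_camera(n)[:,:,::-1]; cv2.imwrite(f"pics/{n}3.png",im); cv2.imwrite(f"pics/{n}3c.png",cv2.resize(im[y:y+h,x:x+w],None,fx=3.1,fy=3.1,interpolation=cv2.INTER_CUBIC))
s=state();print(s['eef_pos'],s['t'],s['ft_force'])
E
```

```text
[289.16624458 568.71883423 326.35991721] 19.025 [-1.21360331 -0.51473224  0.85162423]
```

View pics/scene3c.png

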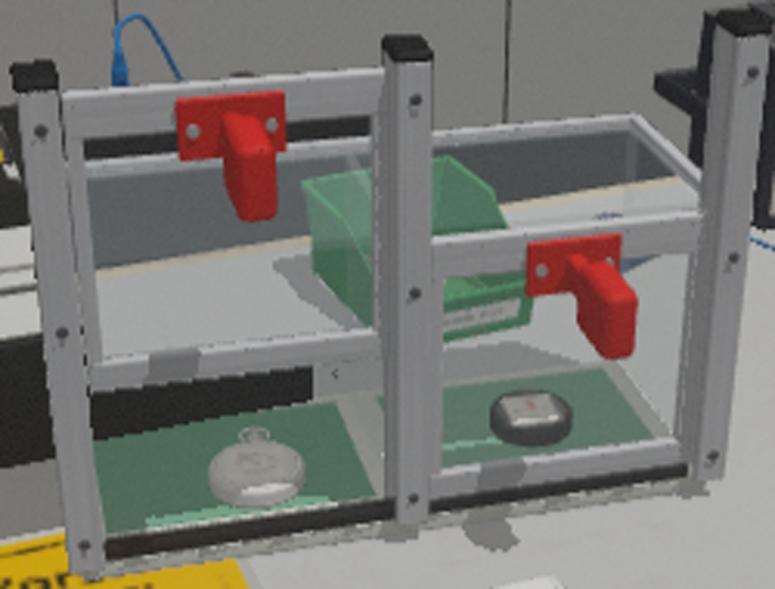

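View pics/top3c.png

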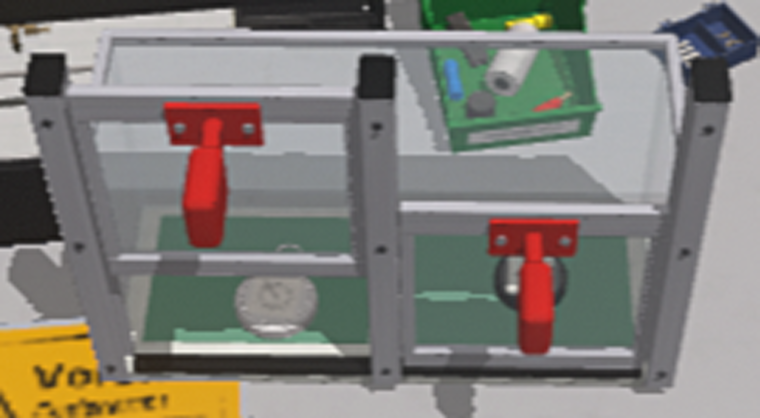

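Right sash shut on the sill, left sash up, and the compass and watch where they were. I'll run one numeric check of the grip heights before handing in.

```bash
python3 - <<'E'
from h import *
k=3.1
# front-bottom edge mid of grips, scene and top crops
for n,s,t in(("L",(259,217),(205,246)),("R",(617,355),(535,352))):
    print(n,tri(px(140,105,*s,k),px(155,130,*t,k)))
E
```

```text
L (array([492.00149437, 160.05818819, 226.73802927]), array([ 0.49,  0.23, -0.54, -0.34]))
R (array([471.00379558,  -8.08109988, 136.1378083 ]), array([ 0.62,  0.29, -0.61, -0.47]))
```

```bash
python3 -c "
from cell import *
print(job_done())"
```

```text
the job is handed in; nothing more can be done
None
```

I shut the right bay's sash (the one with the black compass), then raised the left bay's sash (white stopwatch) all the way up. The job is handed in at about 19 s of the 42 s allowed.

- **Right sash:** it stopped on its sill with a contact force of 35 N. Its grip then measured about 150 mm above the table, which is the shut height.
- **Left sash:** it stopped at its upper limit with a contact force of 27 N. Its grip then measured about 241 mm, against 240 mm when fully up.
- **Grip heights:** both come from triangulating each grip's lower front edge, plus a roughly 14 mm offset to the grip centre from my first measurements. They are good to about 2 mm.
- **Compass and watch:** in the last pictures both are in the same place as at the start. I compared them by eye only.
- **Arm:** it was well away from the cabinet, touching nothing.

No check failed. The only disagreement was that the visible grip edges gave a height of 28 to 32 mm instead of 36 mm, probably because the edges are rounded.

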